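Walk the ledged block round to the fence

TASK

With the fingertips, walk the heavy ledged block round on the table, pushing at its corners, until its ledge faces the wooden fence, then push it up so that the front of the ledge lies flush along the side of the fence that looks to the middle of the table, with no part of the ledge past the ends of the fence. Only push the block along the table: do not lift or tip it, and leave everything else where it stands.

Things in the scene. Friction and masses are not known exactly. Their poses are not given: they have to be found in the camera images.
- block: Loose bare-aluminium block, 0.7 to 1.0 kg; sliding takes 3 to 7 N, and it stops where left. 98 mm deep (its x), 120 wide (its y), 32 high, but for x from -49 to -31 only 14 high: a ledge along its whole front. The ledge's front face is at x = -49, the plain back (two dark dots on top) at x = +49. Origin: centre of the 98 x 120 underside, z up. At the start the ledge looks roughly to the robot.
- ledge_left (a point): Point at one end of the ledge's front face, 7 mm above the underside: in the block's frame x = -49, y = +60 mm.
- ledge_right (a point): Point at the other end of the ledge's front face, 7 mm above the underside: in the block's frame x = -49, y = -60 mm.
- fence: Wooden batten screwed to the table, 220 mm long (its x, pointing roughly away from the robot), 24 thick (its y), 40 high. Stands left (+y) or right (-y) of the middle, the mains strip on the other side. Origin: centre of its underside. The side to use looks to the middle of the table: y = -12 in its frame when it stands on the left, y = +12 when on the right.
- strip: White mains socket strip, fixed, 260 mm long (its x), 55 mm wide (its y), 40 mm high with round grey sockets on top, on the side of the table opposite the fence. Origin: centre of its underside. Not part of the job.
- spool: Solder spool standing on end, 54 mm diameter, 40 mm high, loose, between robot and block. Origin: centre of its underside. Leave alone.
- driver: Screwdriver lying on the table across in front of the robot, 160 mm long, about 25 mm thick, loose. Origin under its middle. Leave alone.
- tin: Short cardboard tin with steel lid, 62 mm diameter, 60 mm high, loose, beyond the block. Origin: centre of its underside. Leave alone.
- dish: White dish with steel wool, 104 mm diameter, 28 mm high, loose, beyond the block. Origin: centre of its underside. Leave alone.
- pot: White flower pot, 72 mm diameter, with daisies to 190 mm high, loose, far left. Origin: centre of its underside. Leave alone.
- mug: Blue mug, 76 mm diameter, 85 mm high, loose, far right. Origin: centre of its underside. Leave alone.
Not all that is in view belongs to the job. Of the things like the fence, leave any that is black; of the rest the larger one is meant.

How it is judged:
By the outcome, as a careful person would: the job done as asked, in the order asked, and still so for the second after the job is handed in, with the robot touching nothing.
It also fails if it takes over 61 s, if anything falls off the work surface, if the arm or the gripper's body presses on something with over 40 N, if the wrist force passes 120 N, or if a joint passes its speed limit or range.

ROBOT

A 6-joint arm with a two-finger parallel gripper is mounted at the origin on the work surface. World frame = base frame: x ahead of the robot, y to its left, z up, the work surface at z = 0. Lengths are in m, angles in rad, forces in N, time in s.
With the tool pointing down it reaches from about 0.35 to 0.725 m from the base axis. Payload 4.3 kg.
Tool frame: the origin (TCP) lies between the finger pads; the fingertips stand 25 mm ahead of it and the grasp point (between the pads) lies 6 mm ahead of it (manip.tcp_to_tips is the distance from the TCP to the fingertips, in m); z points along the fingers, y is the line along which they close (so a half turn about z gives the same grasp; the last joint's range is limited). The gripper opens to 85 mm and grips with 20 to 120 N. Pads are 22 mm wide; open, the fingers measure 114 mm over their backs; the gripper's body (76 mm by 85 mm) begins 54 mm behind the grasp point. The pads swing forward as they close: fully open they stand 13 mm farther back than shut.
Start: joints at [1.027, 0.377, 0.081, 1.274, 0, 1.46], TCP at [0.242, 0.522, 0.256] pointing down, gripper open.
Joint ranges: [-2.72, 2.72], [-0.84, 1.66], [-1.02, 1.22], [-1.77, 2.12], [-1.37, 1.28], [-3.14, 3.14]. Speed limits (rad/s): [2.57, 2.57, 3.14, 3.14, 3.14, 3.14].

INTERFACE

Orientations are given as a rotation vector (axis times angle).
In Python, from bench import manip, grab_frame, get_calibration, ticket gives the robot as it stands.
- The arm moves only by the tool jog_arm, never from a script. Its argument "moves" is a list of rows, each a list of 2 entries, a list of its own where there are three numbers: the shift along the tool's x, y, z in mm, then the turn about the tool's z in rad. A call has 1 to 12 rows; each row shifts and turns the commanded pose from where the row before left it, along the tool's axes as they then stand; what a row does not reach is not made up. A row lasts 1/10 s, in which the tool goes at most 50 mm and 8.59 degrees, less where a joint would pass 70% of its speed; a pose out of reach is approached as far as the arm can. A call with a gripper value outside its range is refused whole. "fingers" is the closure in counts, from 0 (fully open) to 255 (shut), set as the call begins (left out, the last holds). The fingers move at their own pace and stop on an object; "grip_force" is the grip in N (left out, the last holds). Time passes only in rows, so rows that do not move let the fingers close. It gives the time, the measured TCP pose, the force, the opening and the grip force at its end, in the units of the state.
- manip.read_state(): the state, without advancing time (a new reading comes with each control period).
- grab_frame(name): name is "scene" or "top" or "wrist"; returns the picture (420x560x3 uint8, red, green, blue); there is no depth.
- get_calibration(name): a dict with "fx", "fy", "cx", "cy" (pixels), "R" (3x3) and "t" (3): a world point X has camera coordinates R X + t. Camera axes: x right, y down, z forward; pixel columns grow to the right and rows downward; lengths in m; the calibration is good to about 2 mm. A picture is of the moment at which its call begins: read the wrist's pose just before it. get_calibration takes no time and is no camera call; for the wrist camera it gives the pose at the moment of the call.
- ticket.hand_in(): hands the job in; it is judged then, once.
The state is a dict: "time_s": time; "joint_pos": joint angles; "qd": joint speeds; "tau": joint torques, N m; "tool_pos": TCP position; "tcp_rot": TCP orientation; "force": force on the tool from outside, world axes, zero at the start; "torque": the same for the moment, N m; "grip_width": finger opening in m; "grip_force": force on a finger pad.
Only numpy, scipy, OpenCV 4.12 (cv2) and the standard library are available. Lean on these libraries where they do the work, as an engineer would, in place of code of your own. Each camera call takes 0.05 s, during which the arm holds its last target. There are 200 camera calls.

## Working session

There is one attempt and no reset: what is moved stays moved. The work goes in short steps, Python scripts to look and compute and a tool call to move; the robot and the scene stay as the last step left them, time stands still between calls to the robot, and variables do not carry over. Pictures are saved under pics/ and viewed, at most 10 in all, crops included, and the job is handed in when it is done.

Besides the shell and the picture viewer there is one more tool, called after "Emit:" as a command line: name --argument value ..., lists and objects as JSON in quotes. jog_arm: Moves the arm, as the interface text tells. Its arguments: {"type":"object","properties":{"moves":{"type":"array","items":{"type":"array"}},"fingers":{"type":"number"},"grip_force":{"type":"number"}},"required":["moves"]}

```bash
mkdir -p pics; ls
python3 - <<'E'
from bench import manip, grab_frame, get_calibration
import cv2,numpy as np
s=manip.read_state(); print({k:np.round(v,3) for k,v in s.items()}, manip.tcp_to_tips)
for n in("top","scene"):
    im=grab_frame(n); cv2.imwrite(f"pics/{n}0.png",im[:,:,::-1]); c=get_calibration(n); print(n,c)
E
```

```text
pics
{'time_s': np.float64(0.0), 'joint_pos': array([ 1.027,  0.378,  0.08 ,  1.274, -0.   ,  1.46 ]), 'qd': array([-0.001,  0.   , -0.001, -0.001, -0.   , -0.   ]), 'tau': array([-0.0000e+00, -4.6360e+01,  2.6988e+01,  2.1000e-02, -0.0000e+00,
       -0.0000e+00]), 'tool_pos': array([0.241, 0.521, 0.255]), 'tcp_rot': array([-6.760e-01, -3.067e+00,  3.000e-03]), 'force': array([-0.946, -0.661, -0.075]), 'torque': array([ 0.014,  0.011, -0.009]), 'grip_force': np.float64(0.0), 'grip_width': np.float64(0.085)} 0.025
top {'fx': 471.43863625416986, 'fy': 471.43863625416986, 'cx': 272.9379374554271, 'cy': 208.8291807628627, 'R': array([[ 0.0126841 , -0.9998995 ,  0.00633224],
       [-0.975939  , -0.01375825, -0.21760924],
       [ 0.21767449, -0.0034197 , -0.97601543]]), 't': array([0.04764459, 0.57312455, 1.2892413 ])}
scene {'fx': 460.10482626417013, 'fy': 460.10482626417013, 'cx': 268.09028544041354, 'cy': 212.56464881708706, 'R': array([[-0.8893921 ,  0.4571212 ,  0.00468052],
       [ 0.33296608,  0.65477879, -0.67852658],
       [-0.31323359, -0.60191773, -0.73456094]]), 't': array([ 0.48707918, -0.18347802,  1.80446245])}
```

View pics/top0.png

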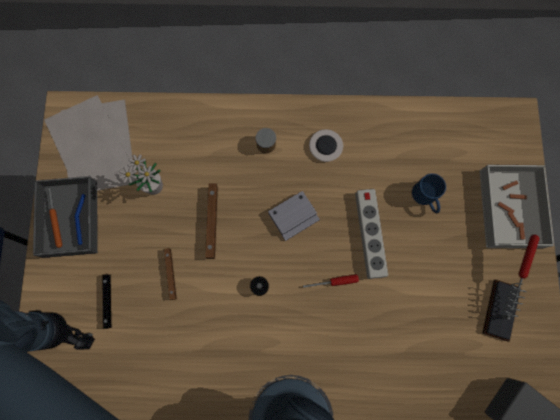

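View pics/scene0.png

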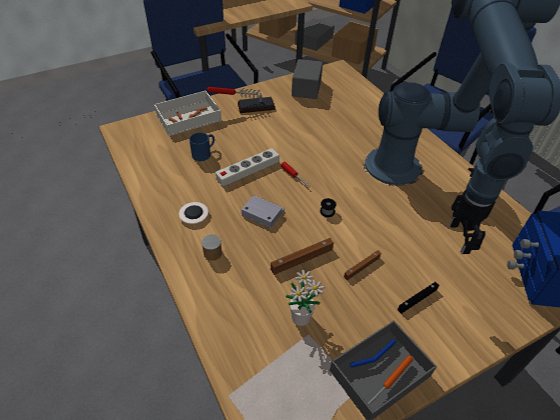

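Fence candidates in the top view are the large brown batten (211,221), the small brown one (169,274) and the black one (107,301). The large brown one fits: it isn't black and it is the larger of the other two. It stands on the left, and the block is at (293,216). I'll confirm this in an enlarged crop.

```bash
cat > h.py <<'E'
import numpy as np,cv2
from bench import manip, grab_frame, get_calibration
def ray(c,uv,z):
    uv=np.atleast_2d(np.float64(uv)); K=np.c_[(uv[:,0]-c['cx'])/c['fx'],(uv[:,1]-c['cy'])/c['fy'],np.ones(len(uv))]
    R=np.array(c['R']);o=-R.T@np.array(c['t']);d=K@R
    return (o+d*((z-o[2])/d[:,2])[:,None])[:,:2]
def proj(c,X):
    p=np.atleast_2d(X)@np.array(c['R']).T+c['t']; return np.c_[c['fx']*p[:,0]/p[:,2]+c['cx'],c['fy']*p[:,1]/p[:,2]+c['cy']]
E
python3 - <<'E'
from h import *
im=cv2.imread('pics/top0.png'); c=get_calibration('top')
cv2.imwrite('pics/crop0.png',cv2.resize(im[165:305,150:350],None,fx=4,fy=4,interpolation=cv2.INTER_CUBIC))
hsv=cv2.cvtColor(im,cv2.COLOR_BGR2HSV)
for p in [(211,221),(205,225),(293,216),(285,222),(169,274),(230,221)]: print(p,hsv[p[1],p[0]])
E
```

```text
(211, 221) [ 12 144  71]
(205, 225) [ 18 112  66]
(293, 216) [126  12 104]
(285, 222) [128  19 106]
(169, 274) [ 13 139  79]
(230, 221) [ 17 106 103]
```

View pics/crop0.png

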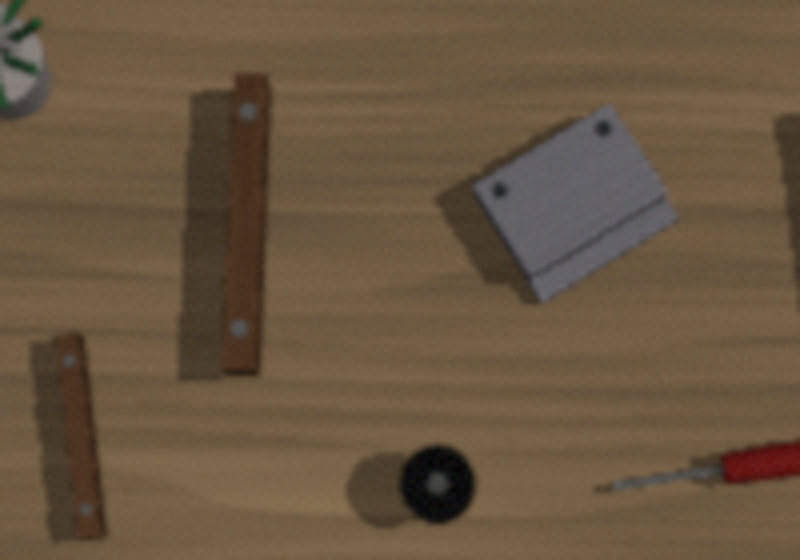

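The crop confirms it: the large brown batten, at crop (246,224) or top (211,221), is the fence. The ledge is the block's lower-right strip, at crop (542,302)–(678,216), so the block has to turn clockwise by about 120°.

```bash
cat >> h.py <<'E'
def blockpose(im,c,verbose=0):
    """top image (RGB) -> origin xy, yaw of block x axis using grey mask + dark dots; im uint8"""
E
python3 - <<'E'
from h import *
c=get_calibration('top'); f=lambda L:np.array(L)/4+[150-.375,165-.375]
top=ray(c,f([(475,187),(612,105),(665,199),(531,276)]),.032)
led=ray(c,f([(678,216),(542,302)]),.014)
print('top',top.round(4).tolist(),'ledge',led.round(4).tolist())
d=ray(c,f([(500,190),(604,128)]),.032); print('dots',d.round(4).tolist())
fe=ray(c,f([(235,73),(269,73),(258,374),(222,374)]),.04); print('fence',fe.round(4).tolist(),fe.mean(0), 'screws',ray(c,f([(248,111),(239,328)]),.04).round(4).tolist())
u=top[1]-top[0]; print(np.degrees(np.arctan2(*u[::-1])),np.linalg.norm(u),np.linalg.norm(led[0]-led[1]))
for n,p,z in [('spool',(260,286),.04),('tin',(265,140),.03),('dish',(326,146),.02),('pot',(149,181),.05)]: print(n,ray(c,[p],z).round(3))
print('strip',ray(c,[(359,191),(374,190),(387,275),(370,277)],.04).round(3).tolist(),'driver',ray(c,[(299,288),(358,278)],.012).round(3).tolist())
E
```

```text
top [[0.5715, 0.0685], [0.6351, -0.032], [0.5645, -0.0708], [0.506, 0.0269]] ledge [[0.5556, -0.0821], [0.4899, 0.0182]]
dots [[0.5695, 0.0501], [0.6174, -0.0261]]
fence [[0.6534, 0.2468], [0.6537, 0.2217], [0.4313, 0.221], [0.4309, 0.2466]] [0.54232909 0.23401675] screws [[0.6246, 0.236], [0.4641, 0.2359]]
-57.69450115429233 0.118919329073239 0.1198889831431578
spool [[0.354 0.089]]
tin [[0.794 0.082]]
dish [[ 0.781 -0.104]]
pot [[0.654 0.419]]
strip [[0.635, -0.198], [0.639, -0.242], [0.39, -0.27], [0.384, -0.222]] driver [[0.352, -0.023], [0.383, -0.193]]
```

Emit:
jog_arm --moves '[[[0, 0, 0], -0.142], [[0, 0, 0], -0.142], [[0, 0, 0], -0.142], [[0, 0, 0], -0.142], [[0, 0, 0], -0.142], [[0, 0, 0], -0.142], [[0, 0, 0], -0.142]]' --fingers 255 --grip_force 30

```text
time_s: 0.8
tool_pos: [0.2415, 0.5214, 0.2557]
tcp_rot: [0.877, -3.016, 0.001]
force: [-0.4, -0.3, 0.1]
grip_width: 0.0
grip_force: 0.0
```

Emit:
jog_arm --moves '[[[-4, -39, 0], 0], [[-4, -39, 0], 0], [[-4, -39, 0], 0], [[-4, -39, 0], 0], [[-4, -39, 0], 0], [[-4, -39, 0], 0], [[-4, -39, 5], 0], [[-4, -39, 5], 0], [[-4, -39, 5], 0], [[-4, -39, 5], 0], [[-4, -39, 5], 0], [[-4, -39, 5], 0]]'

```text
time_s: 2.0
tool_pos: [0.5315, 0.1494, 0.2257]
tcp_rot: [0.868, -3.018, -0.001]
force: [-0.5, 0.1, 0.5]
grip_width: -0.0001
grip_force: 0.0
```

Emit:
jog_arm --moves '[[[-4, -39, 5], 0], [[-4, -39, 5], 0], [[-4, -39, 5], 0], [[-4, -39, 5], 0], [[-4, -39, 5], 0], [[0, 0, 0], 0]]'

```text
time_s: 2.6
tool_pos: [0.6532, -0.008, 0.199]
tcp_rot: [0.86, -3.02, 0.001]
force: [-0.1, 0.7, -0.3]
grip_width: 0.0
grip_force: 0.0
```

```bash
cat >> h.py <<'E'
def tool():
    s=manip.read_state(); R=cv2.Rodrigues(np.float64(s['tcp_rot']))[0]; return s,np.array(s['tool_pos']),np.arctan2(R[1,0],R[0,0]),R
def togo(x,y,z):
    s,p,a,R=tool(); print('t',round(s['time_s'],2),'pos',p.round(4),'ang',round(np.degrees(a)%360,1),'down',R[2,2].round(4),'F',np.round(s['force'],1),'go mm',(R.T@(np.array([x,y,z])-p)*1000).round(1))
E
python3 -c "
from h import *
togo(.652,-.006,.033)"
```

```text
t 2.6 pos [ 0.6532 -0.008   0.199 ] ang 211.8 down -1.0 F [-0.1  0.7 -0.3] go mm [ -0.3   2.4 166. ]
```

Emit:
jog_arm --moves '[[[0, 1, 28], 0], [[0, 1, 28], 0], [[0, 0, 28], 0], [[0, 0, 28], 0], [[0, 0, 28], 0], [[0, 0, 26], 0], [[7, 0, 0], 0], [[7, 0, 0], 0], [[6, 0, 0], 0.05], [[6, 0, 0], 0.05], [[6, 0, 0], 0.05], [[6, 0, 0], 0.05]]'

```text
time_s: 3.8
tool_pos: [0.6204, -0.0214, 0.0385]
tcp_rot: [-0.558, 3.084, -0.003]
force: [3.9, -0.2, -1.2]
grip_width: -0.0001
grip_force: 1.6
```

Emit:
jog_arm --moves '[[[6, 0, 0], 0.05], [[6, 0, 0], 0.05], [[6, 0, 0], 0.05], [[6, 0, 0], 0.05]]'

```text
time_s: 4.2
tool_pos: [0.5975, -0.0285, 0.0385]
tcp_rot: [-0.247, 3.124, -0.004]
force: [3.8, -1.1, -2.3]
grip_width: -0.0001
grip_force: 1.7
```

Run:
```python
from h import *
togo(.652,-.006,.033)
im=grab_frame('top')[:,:,::-1]
cv2.imwrite('pics/top1.png',cv2.resize(im[150:320,150:390],None,fx=3,fy=3,interpolation=cv2.INTER_CUBIC))
```

```text
t 4.2 pos [ 0.5975 -0.0285  0.0385] ang 189.0 down -1.0 F [ 3.8 -1.1 -2.3] go mm [-57.3  13.7   5.9]
```

View pics/top1.png

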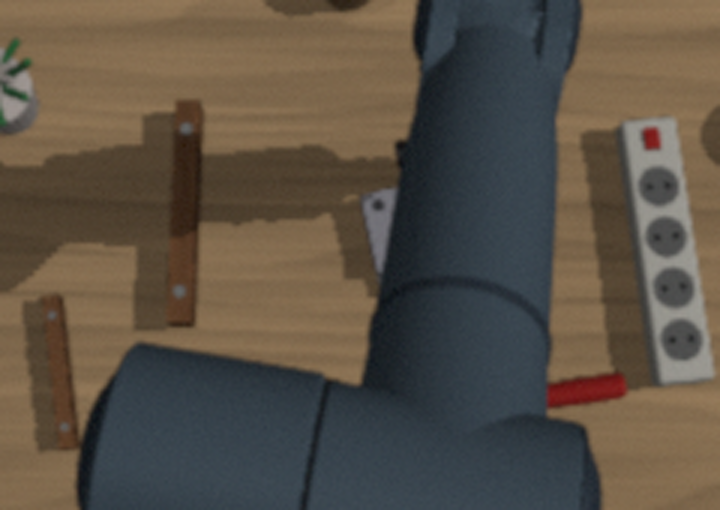

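Block at crop (362,197)–(380,270), now about yaw +14°. The arm hides most of it. I'll continue this push, then retreat and measure.

Emit:
jog_arm --moves '[[[6, 0, 0], 0.04], [[6, 0, 0], 0.04], [[6, 0, 0], 0.04], [[6, 0, 0], 0.04], [[6, 0, 0], 0.04], [[-15, 0, 0], 0], [[-15, 0, -30], 0], [[0, -40, -40], 0], [[0, -45, -20], 0], [[0, -45, 0], 0], [[0, -45, 0], 0], [[0, -20, 0], 0]]'

```text
time_s: 5.45
tool_pos: [0.5872, -0.2254, 0.123]
tcp_rot: [0.067, 3.138, -0.004]
force: [0.2, 0.4, -0.4]
grip_width: -0.0001
grip_force: 0.0
```

Run:
```python
from h import *
togo(.5,-.14,.033)
im=grab_frame('top')[:,:,::-1]
cv2.imwrite('pics/top2.png',cv2.resize(im[150:320,150:390],None,fx=3,fy=3,interpolation=cv2.INTER_CUBIC))
```

```text
t 5.45 pos [ 0.5872 -0.2254  0.123 ] ang 177.6 down -1.0 F [ 0.2  0.4 -0.4] go mm [91.  81.8 89.5]
```

View pics/top2.png

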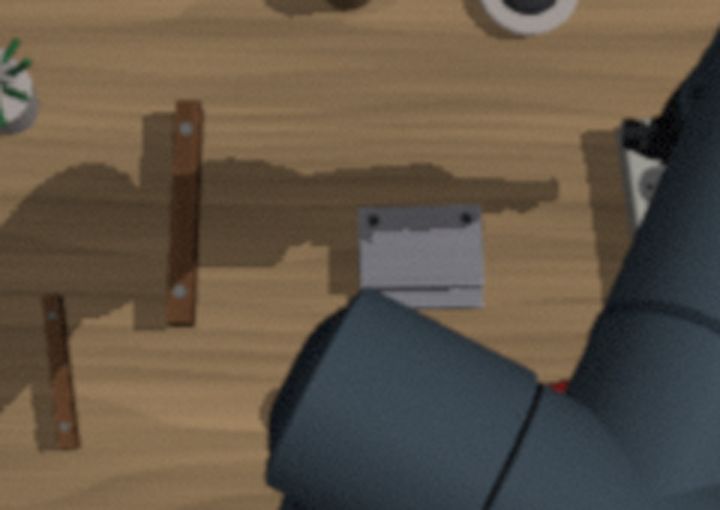

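The block is square-on, yaw about 0. Its back corners are at crop (358,207) and (481,205), and ledge_right is at (484,306). I'll measure it with a mask helper.

```bash
cat >> h.py <<'E'
def block(name='top',near=None,save=None):
    im=grab_frame(name); c=get_calibration(name); h=cv2.cvtColor(im,cv2.COLOR_RGB2HSV)
    m=((h[...,1]<50)&(h[...,2]>45)).astype(np.uint8)*255
    m=cv2.morphologyEx(m,cv2.MORPH_CLOSE,np.ones((5,5)))
    cs=cv2.findContours(m,cv2.RETR_EXTERNAL,cv2.CHAIN_APPROX_NONE)[0]
    best=[]
    for k in cs:
        if cv2.contourArea(k)<250: continue
        q=ray(c,k[:,0],.03); r=cv2.minAreaRect((q*1000).astype(np.float32)); b=cv2.boxPoints(r)
        if near is None or np.hypot(*(np.array(r[0])/1000-near))<.08: print('rect c',np.round(r[0],1),'size',np.round(r[1],1),'ang',round(r[2],1),'corners',b.round(0).tolist())
    if save: cv2.imwrite(save,im[:,:,::-1])
E
python3 - <<'E'
from h import *
block(near=(.54,-.03)); c=get_calibration('top')
f=lambda L:np.array(L)/3+[150-.33,150-.33]
print(ray(c,f([(358,207),(481,205)]),.032),ray(c,f([(484,306)]),.014))
E
```

```text
rect c [488.6   4.7] size [128.8 121.6] ang 0.8 corners [[423.0, 65.0], [425.0, -57.0], [554.0, -55.0], [552.0, 66.0]]
[[ 0.54972269  0.06632269]
 [ 0.55338413 -0.05353101]] [[ 0.45689225 -0.05751735]]
```

```bash
python3 -c "
from h import *
togo(.466,-.084,.030)"
```

```text
t 5.55 pos [ 0.5871 -0.2243  0.1222] ang 177.5 down -1.0 F [-0.4  0.7  0.4] go mm [127.3 135.1  91.7]
```

Emit:
jog_arm --moves '[[[25, 27, 0], 0], [[25, 27, 0], 0], [[26, 27, 0], 0], [[26, 27, 0], 0], [[25, 27, 0], 0], [[0, 0, 24], 0], [[0, 0, 24], 0], [[0, 0, 24], 0], [[0, 0, 15], 0], [[0, 0, 5], 0], [[0, 6, 0], 0], [[0, 6, 0], 0]]'

```text
time_s: 6.75
tool_pos: [0.4666, -0.0685, 0.0296]
tcp_rot: [0.062, 3.14, 0.0]
force: [0.3, -0.0, 0.2]
grip_width: 0.0002
grip_force: 0.5
```

Emit:
jog_arm --moves '[[[0, 6, 0], 0.03], [[0, 6, 0], 0.05], [[0, 6, 0], 0.06], [[0, 6, 0], 0.06], [[0, 6, 0], 0.06], [[0, 6, 0], 0.06], [[0, 6, 0], 0.06], [[0, 6, 0], 0.06], [[0, 6, 0], 0.06], [[0, 0, 0], 0]]'

```text
time_s: 7.75
tool_pos: [0.4786, -0.0171, 0.0295]
tcp_rot: [0.836, 3.028, -0.002]
force: [-2.7, -3.0, 1.9]
grip_width: -0.0002
grip_force: 1.3
```

Run:
```python
from h import *
togo(.466,-.084,.030)
block(near=(.52,.03),save='pics/top3.png')
block('scene',near=(.52,.03),save='pics/sc3.png')
```

```text
t 7.75 pos [ 0.4786 -0.0171  0.0295] ang 149.1 down -1.0 F [-2.7 -3.   1.9] go mm [-23.5 -63.9  -0.4]
rect c [535.6  62.9] size [ 87.9 101.9] ang 79.4 corners [[477.0, 29.0], [578.0, 10.0], [594.0, 97.0], [494.0, 116.0]]
rect c [533.9  27.2] size [207.9 107. ] ang 72.6 corners [[452.0, -56.0], [554.0, -88.0], [616.0, 110.0], [514.0, 142.0]]
```

Run:
```python
import cv2,numpy as np
a=cv2.imread('pics/top3.png')[160:290,200:330];b=cv2.imread('pics/sc3.png')[150:280,210:340]
cv2.imwrite('pics/c3.png',np.hstack([cv2.resize(x,(400,400),interpolation=cv2.INTER_CUBIC) for x in(a,b)]))
```

```text
(no output)
```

View pics/c3.png

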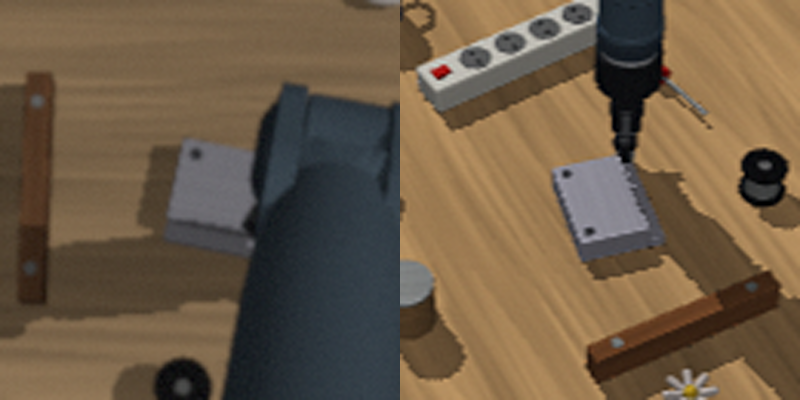

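The scene view shows both dots clearly, at crop (567,174) and (588,231), so I can get the pose from them.

```bash
cat >> h.py <<'E'
def dots(im,c,near,rad=.1):
    """dark dots on the block's top -> pose candidates"""
    g=cv2.cvtColor(im,cv2.COLOR_RGB2GRAY); bh=cv2.morphologyEx(g,cv2.MORPH_BLACKHAT,cv2.getStructuringElement(cv2.MORPH_ELLIPSE,(9,9))).astype(float)
    h=cv2.cvtColor(im,cv2.COLOR_RGB2HSV); P=[]
    n,l,st,ce=cv2.connectedComponentsWithStats((bh>18).astype(np.uint8))
    for i in range(1,n):
        if not 3<=st[i,4]<=60: continue
        w=bh*(l==i); yy,xx=np.nonzero(w); uv=np.array([(w[yy,xx]*xx).sum(),(w[yy,xx]*yy).sum()])/w.sum()
        q=ray(c,uv,.032)[0]
        if np.hypot(*(q-near))<rad: P.append((q,uv))
    for i in range(len(P)):
        for j in range(i):
            d=P[i][0]-P[j][0]
            if abs(np.hypot(*d)-.09)<.008:
                for s in(1,-1):
                    e=s*d/np.hypot(*d); X=np.array([e[1],-e[0]]); yaw=np.degrees(np.arctan2(X[1],X[0]))
                    if -130<yaw<45: print('pose',((P[i][0]+P[j][0])/2-.0365*X).round(4),'yaw',round(yaw,1),'sep',np.hypot(*d).round(4),P[i][1].round(1),P[j][1].round(1))
def look(near,save='pics/x',cams=('scene','top')):
    for n in cams:
        im=grab_frame(n); print(n); cv2.imwrite(f'{save}_{n}.png',im[:,:,::-1]); dots(im,get_calibration(n),np.array(near))
E
python3 - <<'E'
from h import *
c=get_calibration
dots(cv2.imread('pics/sc3.png')[:,:,::-1].copy(),c('scene'),np.array((.52,.03)))
dots(cv2.imread('pics/top2.png')[:0] if 0 else cv2.imread('pics/top0.png')[:,:,::-1].copy(),c('top'),np.array((.56,0)))
dots(cv2.imread('pics/scene0.png')[:,:,::-1].copy(),c('scene'),np.array((.56,0)))
togo(.5,0,.03)
E
```

```text
pose [0.5342 0.0445] yaw -11.0 sep 0.0908 [271.1 224.8] [263.7 206. ]
pose [0.4637 0.1114] yaw -51.2 sep 0.0919 [290. 225.] [299.9 206.9]
pose [ 0.5625 -0.0069] yaw 32.3 sep 0.0899 [274.5 212.2] [300.4 196.6]
pose [0.5215 0.0187] yaw -16.9 sep 0.0889 [303.5 221.2] [274.5 212.2]
pose [0.5789 0.0214] yaw -103.5 sep 0.0968 [292.6 227.9] [300.4 196.6]
pose [ 0.5643 -0.0086] yaw 32.4 sep 0.0904 [268.7 217.6] [246.3 207.7]
t 7.85 pos [ 0.479  -0.0173  0.0293] ang 149.2 down -1.0 F [-2.3 -1.2  0.9] go mm [-9.2 25.6 -0.7]
```

Pose now (.534,.0445), yaw −11°. The push direction had too little lever, so I'll push straight along +y at the near end of the block.

Emit:
jog_arm --moves '[[[-11, -3, 0], 0], [[3, 5, 0], 0], [[3, 5, 0], 0], [[3, 5, 0], 0], [[3, 5, 0], 0], [[3, 5, 0], 0], [[3, 5, 0], 0], [[3, 5, 0], 0], [[3, 5, 0], 0], [[3, 5, 0], 0]]'

```text
time_s: 8.85
tool_pos: [0.486, 0.0258, 0.029]
tcp_rot: [-0.839, -3.027, 0.006]
force: [-3.2, -6.0, 6.2]
grip_width: 0.0
grip_force: 3.8
```

Run:
```python
from h import *
togo(.466,-.084,.030)
look((.54,.08),'pics/a')
```

```text
t 8.85 pos [0.486  0.0258 0.029 ] ang 149.0 down -1.0 F [-3.2 -6.   6.2] go mm [ -39.3 -104.5   -0.6]
scene
pose [0.5472 0.0717] yaw -32.4 sep 0.0901 [266.  228.8] [268.4 209.2]
pose [0.5458 0.1067] yaw 35.3 sep 0.0922 [290.8 238.8] [266.  228.8]
top
```

Emit:
jog_arm --moves '[[[3, 5, 0], 0], [[3, 5, 0], 0], [[3, 5, 0], 0], [[3, 5, 0], 0], [[3, 5, 0], 0], [[3, 5, 0], 0]]'

```text
time_s: 9.55
tool_pos: [0.486, 0.0614, 0.0287]
tcp_rot: [-0.838, -3.027, 0.003]
force: [-3.5, -4.8, 2.8]
grip_width: 0.0001
grip_force: 2.4
```

Run:
```python
from h import *
togo(.466,-.084,.030)
look((.55,.1),'pics/b')
```

```text
t 9.55 pos [0.486  0.0614 0.0287] ang 149.0 down -1.0 F [-3.5 -4.8  2.8] go mm [ -57.6 -135.    -1. ]
scene
pose [0.5575 0.0896] yaw -50.9 sep 0.09 [262.3 230.1] [273. 212.]
top
```

Emit:
jog_arm --moves '[[[-12, -19, 0], 0], [[-17, -29, 0], 0], [[-17, -29, 0], 0], [[-25, 15, 0], 0.117], [[-28, 11, 0], 0.117], [[-27, 8, 0], 0.117], [[0, 0, 0], 0]]'

```text
time_s: 10.35
tool_pos: [0.5746, -0.0509, 0.0293]
tcp_rot: [1.354, 2.828, 0.004]
force: [0.3, 0.4, -0.2]
grip_width: 0.0001
grip_force: 0.0
```

```bash
python3 -c "
from h import *
togo(.566,.003,.030);look((.55,.1),'pics/b')"
```

```text
t 10.35 pos [ 0.5746 -0.0509  0.0293] ang 128.8 down -1.0 F [ 0.3  0.4 -0.2] go mm [47.3 27.1 -0.8]
scene
pose [0.5581 0.0901] yaw -51.6 sep 0.0906 [262.1 230.2] [273.2 212. ]
pose [0.577 0.21 ] yaw -96.9 sep 0.0869 [273.2 246.7] [298.1 239.5]
pose [0.5714 0.1257] yaw 11.8 sep 0.0891 [279.3 246.5] [262.1 230.2]
top
pose [0.5647 0.0886] yaw -10.4 sep 0.0941 [279.6 204.7] [248.3 198.6]
pose [0.5562 0.0919] yaw -51.1 sep 0.0902 [279.7 220.7] [260.7 197.1]
pose [0.5497 0.0778] yaw -67.8 sep 0.0876 [282.2 227.9] [271.2 200.6]
pose [0.4877 0.05  ] yaw 36.5 sep 0.0909 [254.2 238.7] [279.7 220.7]
pose [0.4726 0.0541] yaw 22.2 sep 0.0872 [254.2 238.7] [282.2 227.9]
pose [0.5528 0.0917] yaw -83.8 sep 0.0951 [274.3 232.3] [271.2 200.6]
pose [0.5571 0.079 ] yaw -100.0 sep 0.0839 [274.3 232.3] [279.6 204.7]
```

Emit:
jog_arm --moves '[[[15, 14, 0], 0], [[16, 13, 0], 0], [[16, 0, 0], 0], [[6, 0, 0], 0], [[6, 0, 0], 0], [[6, 0, 0], 0.04], [[6, 0, 0], 0.05], [[6, 0, 0], 0.05], [[6, 0, 0], 0.05], [[6, 0, 0], 0.05], [[6, 0, 0], 0.05], [[6, 0, 0], 0.05]]'

```text
time_s: 11.65
tool_pos: [0.531, 0.0476, 0.0286]
tcp_rot: [1.817, 2.561, -0.005]
force: [-1.0, -4.0, 1.4]
grip_width: -0.0
grip_force: 2.0
```

```bash
python3 -c "
from h import *
togo(.566,.003,.030);look((.55,.1),'pics/d',('scene',))"
```

```text
t 11.65 pos [0.531  0.0476 0.0286] ang 109.3 down -1.0 F [-1.  -4.   1.4] go mm [-53.7  18.3  -1.3]
scene
pose [0.4748 0.0926] yaw 31.1 sep 0.092 [306.1 228.7] [282.4 218. ]
pose [0.5591 0.1221] yaw -69.4 sep 0.0901 [264.6 232.8] [282.4 218. ]
pose [0.5362 0.1785] yaw -99.8 sep 0.0969 [278.6 235.3] [306.1 228.7]
pose [0.5958 0.1591] yaw -122.9 sep 0.091 [292. 235.] [264.6 232.8]
pose [0.5544 0.1869] yaw -116.8 sep 0.0891 [305.6 235.2] [278.6 235.3]
```

Emit:
jog_arm --moves '[[[6, 0, 0], 0.05], [[6, 0, 0], 0.05], [[6, 0, 0], 0.05], [[6, 0, 0], 0.05], [[6, 0, 0], 0.05], [[6, 0, 0], 0.05]]'

```text
time_s: 12.3
tool_pos: [0.5229, 0.083, 0.0284]
tcp_rot: [2.179, 2.263, -0.006]
force: [-2.6, -4.2, 0.9]
grip_width: 0.0003
grip_force: 2.1
```

```bash
python3 -c "
from h import *
togo(.566,.003,.030);look((.55,.12),'pics/d',('scene','top'))"
```

```text
t 12.3 pos [0.5229 0.083  0.0284] ang 92.2 down -1.0 F [-2.6 -4.2  0.9] go mm [-81.5  40.1  -1.5]
scene
pose [0.5688 0.1486] yaw -87.7 sep 0.0923 [265.4 235.2] [289.3 224.9]
top
```

Emit:
jog_arm --moves '[[[-20, 0, 0], 0], [[-25, 0, 0], 0.0], [[-25, 0, 0], 0.03], [[0, 23, 0], 0], [[0, 23, 0], 0], [[0, 0, 0], 0], [[0, 0, 0], 0], [[0, 0, 0], 0]]' --fingers 0

```text
time_s: 13.2
tool_pos: [0.5718, 0.0151, 0.0283]
tcp_rot: [-2.208, -2.232, 0.001]
force: [-0.0, 0.6, 0.4]
grip_width: 0.0857
grip_force: 0.0
```

```bash
python3 -c "
from h import *
togo(.566,.06,.024);look((.565,.12),'pics/e',('scene','top'));print(manip.read_state()['grip_width'])"
```

```text
t 13.2 pos [0.5718 0.0151 0.0283] ang 90.6 down -1.0 F [-0.   0.6  0.4] go mm [45.  -5.3  4.4]
scene
top
pose [0.5725 0.1449] yaw -90.0 sep 0.0925 [254.4 226.4] [255.1 195.6]
0.08568446449276629
```

Emit:
jog_arm --moves '[[[25, 0, 5], -0.01], [[25, 0, 0], 0], [[10, 0, 0], 0], [[6, 0, 0], 0], [[6, 0, 0], 0], [[6, 0, 0], 0], [[5, 0, 0], 0], [[5, 0, 0], 0], [[3, 0, 0], 0], [[0, 0, 0], 0]]'

```text
time_s: 14.3
tool_pos: [0.5717, 0.1056, 0.0236]
tcp_rot: [2.2, 2.243, -0.0]
force: [-0.2, -3.0, -0.3]
grip_width: 0.0856
grip_force: 1.7
```

```bash
python3 -c "
from h import *
togo(.566,.113,.024);look((.565,.16),'pics/f',('scene','top'))"
```

```text
t 14.3 pos [0.5717 0.1056 0.0236] ang 91.1 down -1.0 F [-0.2 -3.  -0.3] go mm [ 7.5 -5.5 -0.4]
scene
pose [0.5221 0.1469] yaw 36.8 sep 0.0908 [303.5 244.5] [278.2 235. ]
pose [0.5622 0.2163] yaw -90.2 sep 0.0979 [276.1 248.6] [302.5 238. ]
pose [0.5779 0.2274] yaw -106.3 sep 0.0906 [276.1 248.6] [303.5 244.5]
pose [0.6075 0.1815] yaw -70.4 sep 0.0876 [259.8 250.2] [278.2 235. ]
pose [0.5956 0.1846] yaw -59.8 sep 0.082 [264.7 251.5] [278.2 235. ]
pose [0.6345 0.2165] yaw -117.2 sep 0.0972 [290.1 250.3] [259.8 250.2]
pose [0.5401 0.1889] yaw -18.4 sep 0.0951 [288.4 255.6] [283.1 233. ]
pose [0.5479 0.182 ] yaw -7.1 sep 0.0908 [288.4 255.6] [278.2 235. ]
pose [0.5338 0.2331] yaw -60.9 sep 0.0876 [288.4 255.6] [302.5 238. ]
top
```

Emit:
jog_arm --moves '[[[2, 0, 0], 0.01], [[2, 0, 0], 0], [[2, 0, 0], 0], [[0, 0, 0], 0]]'

```text
time_s: 14.8
tool_pos: [0.5716, 0.1122, 0.0236]
tcp_rot: [-2.21, -2.233, -0.001]
force: [-0.0, -3.1, 0.0]
grip_width: 0.0852
grip_force: 1.8
```

Emit:
jog_arm --moves '[[[1, 0, 0], 0], [[1, 0, 0], 0], [[0, 0, 0], 0]]'

```text
time_s: 15.1
tool_pos: [0.5716, 0.1141, 0.0236]
tcp_rot: [-2.21, -2.233, -0.0]
force: [0.2, -5.2, -0.8]
grip_width: 0.0856
grip_force: 1.9
```

Emit:
jog_arm --moves '[[[1, 0, 0], 0], [[1, 0, 0], 0], [[0, 0, 0], 0]]'

```text
time_s: 15.4
tool_pos: [0.5715, 0.1151, 0.0236]
tcp_rot: [2.21, 2.231, -0.002]
force: [-0.4, -7.1, -0.6]
grip_width: 0.0854
grip_force: 3.5
```

Emit:
jog_arm --moves '[[[1, 0, 0], 0], [[1, 0, 0], 0], [[0, 0, 0], 0]]'

```text
time_s: 15.7
tool_pos: [0.5713, 0.1152, 0.0237]
tcp_rot: [2.21, 2.227, -0.007]
force: [-0.7, -12.7, 1.4]
grip_width: 0.0855
grip_force: 6.1
```

Emit:
jog_arm --moves '[[[1, 0, 0], 0], [[1, 0, 0], 0], [[0, 0, 0], 0]]'

```text
time_s: 16.0
tool_pos: [0.5711, 0.1154, 0.0237]
tcp_rot: [2.21, 2.224, -0.012]
force: [-1.6, -16.6, 3.5]
grip_width: 0.0856
grip_force: 8.7
```

Contact stalled with rising force, so the block is against the fence. I'll retreat and check.

Emit:
jog_arm --moves '[[[-5, 0, 0], 0], [[-15, 0, 0], 0], [[-30, 0, 0], 0], [[-30, 0, -20], 0], [[-30, 0, -30], 0], [[-40, 0, -30], 0], [[-40, 0, 0], 0], [[-30, 0, 0], 0]]'

```text
time_s: 16.8
tool_pos: [0.5753, -0.1024, 0.1056]
tcp_rot: [2.209, 2.23, 0.006]
force: [-0.2, 0.1, -1.0]
grip_width: 0.0851
grip_force: 0.0
```

Run:
```python
from h import *
togo(.566,.113,.024);look((.565,.16),'pics/g',('scene','top'))
a=cv2.imread('pics/g_top.png')[165:275,195:305];b=cv2.imread('pics/g_scene.png')[190:300,240:350]
cv2.imwrite('pics/c5.png',np.hstack([cv2.resize(x,(400,400),interpolation=cv2.INTER_CUBIC) for x in(a,b)]))
```

```text
t 16.8 pos [ 0.5753 -0.1024  0.1056] ang 90.5 down -1.0 F [-0.2  0.1 -1. ] go mm [215.5  -7.7  81.6]
scene
pose [0.5719 0.1747] yaw -89.9 sep 0.0899 [268.6 240.3] [292.6 230.8]
pose [0.4747 0.166 ] yaw 23.9 sep 0.0935 [315.7 244.6] [292.6 230.8]
pose [0.5679 0.168 ] yaw 19.3 sep 0.0885 [288.8 255.2] [268.6 240.3]
top
pose [0.5702 0.1765] yaw -89.9 sep 0.0898 [243.6 226.5] [244.3 196.6]
```

View pics/c5.png

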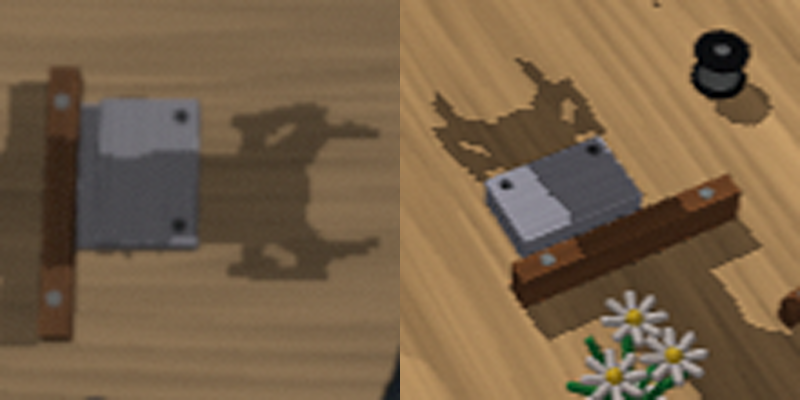

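The top and scene crops show the ledge front, at crop x≈78, lying along the fence. Pose is (.571,.175), yaw −89.9°, so the ledge spans x .511–.631, inside the fence at .432–.653. The robot is clear, so I'm handing in.

```bash
python3 -c "
from bench import ticket
print(ticket.hand_in())"
```

```text
the job is handed in; nothing more can be done
None
```

The job is handed in at about 17 s: the block was turned about 122° clockwise and its ledge pressed flush against the middle-facing side of the large brown fence, about 2 cm inside the nearer fence end, and the robot was clear of everything.

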